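# Put the food tub away in the low cupboard

## Task

Put the food tub away in the low wooden cupboard on the worktop. Two spice jars are in the way: first, before moving the shutter, stand both upright on the wooden tray with the third jar; then slide the shutter fully open, push the tub along the worktop, without lifting it, until it is wholly inside, and slide the shutter fully shut again. Do not knock any jar over, and leave the third jar and the tall tin where they are.

Things in the scene. Friction and masses are not known exactly. Their poses are not given: they have to be found in the camera images.
- cupboard: Low brown cupboard fixed to the worktop, 412 wide, 154 deep, 96 high, no floor. Origin: on the worktop, mid-doorway, in the front plane; +x points into it, +y to its left. Doorway y -100 to 100 mm, open above for x 0 to 42 mm, then a roof 84 mm up; back wall at x 142 mm. Right of the doorway (y -100 to -300) a fixed front panel at x 2 mm. All in mm.
- shutter (a joint): Pale wooden sliding shutter, 208 mm wide, 8 mm thick, 83 mm high, hanging just in front of the cupboard (x -11 to -3 mm of the cupboard). 0 = shut over the doorway; grows in m as it slides to the cupboard's right (-y) in front of the fixed panel; 0.19 = fully open. It slides stiffly and stays where it is left.
- shutter_handle (a point): Grip point of the shutter's handle: an upright round steel bar 10 mm thick, 28 mm in front of the middle of the shutter, from 25 to 83 mm above the worktop; this point is on the bar, 65 mm above the worktop. Its axes are the cupboard's.
- tub: Clear food tub with a flat lid, closed, 109 mm (x) by 149 mm (y) by 56 mm high, standing on the worktop in front of the doorway. Origin: centre of its underside, z up; x is roughly the cupboard's x, the 149 mm side faces the doorway.
- jar_a: Spice jar, 46 mm across, 106 mm high, standing either in front of the shutter or in front of the fixed panel. Origin: centre of its underside, z up.
- jar_b: Spice jar, 44 mm across, 105 mm high, standing at the other of those two places. Origin: centre of its underside, z up.
- tray: Pale wooden tray fixed to the worktop at the left, 130 mm (x) by 240 mm (y), floor 6 mm thick, lip 6 mm wide and 14 mm above the worktop. Origin: centre of its underside on the worktop. The third jar stands near its +y end; the rest is empty.
- jar_c: Third spice jar, 46 mm across, 106 mm high, already standing on the tray near its +y end. To be left there. Origin: centre of its underside.
- tin: Tall food tin, 76 mm across, 110 mm high, bystander at the near right. Origin: centre of its underside.
Mind the look-alikes: they are no part of the job. Leave any blue, purple or yellow look-alike of the jar_b alone.

How it is judged:
By the outcome, as a careful person would: the job done as asked, in the order asked, and still so for the second after the job is handed in, with the robot touching nothing.
It also fails if it takes over 72 s, if anything falls off the work surface, if the arm or the gripper's body presses on something with over 40 N, if the wrist force passes 120 N, or if a joint passes its speed limit or range.

## Robot

A 6-joint arm with a two-finger parallel gripper is mounted at the origin on a cart in front of the work surface, level with it; the furniture and walls round the work are solid. World frame = base frame: x ahead of the robot, y to its left, z up, the work surface at z = 0. Lengths are in m, angles in rad, forces in N, time in s.
With the tool pointing down it reaches from about 0.4 to 0.825 m from the base axis. Payload 7 kg.
Tool frame: the origin (TCP) lies at the very end of the fingers, on their centre line; the grasp point (between the pads) lies 19 mm behind it (arm.grasp_offset is the distance from the TCP to the grasp point, in m); z points along the fingers, y is the line along which they close (so a half turn about z gives the same grasp; the last joint's range is limited). The gripper opens to 88 mm and grips with 3 to 60 N. Pads are 19 mm wide; open, the fingers measure 130 mm over their backs; the gripper's body (78 mm by 193 mm) begins 47 mm behind the grasp point.
Start: joints at [-1.015, 0.359, 0.012, 0, -1.224, -0.288], TCP at [0.179, -0.651, 0.227] pointing down, gripper open.
Joint ranges: [-3.07, 3.07], [-1.43, 2.12], [-1.02, 1.25], [-3.03, 1.67], [-3.05, -0], [-3.03, 3.03]. Speed limits (rad/s): [2.39, 2.39, 3.01, 3.14, 3.14, 3.14].

## Interface

Orientations are given as [roll, pitch, yaw] about the fixed x, y, z axes, in that order (R = Rz(yaw) Ry(pitch) Rx(roll)).
In Python, from station import get_state, cams, arm, nets gives the robot as it stands.
- The arm moves only by the shell command python3 -m creep 'ROWS' [FORCE]. ROWS is a JSON object of lists of equal length, an entry for each row: "translation": the shift along the world's x, y, z in mm, a list of three; "spin": the turn about the world's z in rad; "gripper": the opening, from 0 (shut) to 1 (fully open). In form: {"translation": [[dx, dy, dz], ...], "spin": [spin, ...], "gripper": [gripper, ...]}. A call has 1 to 8 rows; each row shifts and turns the commanded pose from where the row before left it; what a row does not reach is not made up. A row lasts 1/10 s, in which the tool goes at most 50 mm and 8.59 degrees, less where a joint would pass 70% of its speed; a pose out of reach is approached as far as the arm can. A call is refused whole if a number of a shift passes 50 or a number of a turn 0.15, either way. A call with a gripper value outside its range is refused whole. The fingers move at their own pace and stop on an object; FORCE is the grip in N (left out, the last holds). Time passes only in rows, so rows that do not move let the fingers close. It gives the time, the measured TCP pose, the force, the opening and the grip force at its end, in the units of the state.
- get_state(): the state, without advancing time (a new reading comes with each control period).
- cams.grab_frame(name): name is "scene" or "top" or "wrist"; returns a dict with "img" (420x560x3 uint8, red, green, blue), "mtx" (3x3 intrinsics, pixels), "R" (3x3) and "t" (3): a world point X has camera coordinates R X + t. Camera axes: x right, y down, z forward; pixel columns grow to the right and rows downward; lengths in m; the calibration is good to about 2 mm. A picture is of the moment at which its call begins. There is no depth.
- arm.job_done(): hands the job in; it is judged then, once.
Trained networks look in the newest picture that a camera, given by its name, has taken for a name from the list of things; names that differ only in an ending like _2 or _b are one class to them, and where a whole thing is asked for, a point or a joint stands for the part that bears it (a point fixed in the world has none). Each returns a list of dicts, best first, with "confidence" (0 to 1); they miss things now and then, are a little off and sometimes report something else, mostly with a low value. They report only what shows in the picture. A call takes as long as a camera call. They do not tell look-alikes from the thing itself.
- nets.search_frame(camera, label): "centre" ([x, y, z] in m, in world coordinates, good to about 4 mm: the middle of the surface that is visible of it).
- nets.pinpoint(camera, label): "centre" ([x, y, z] in m, in world coordinates, good to about 4 mm: a listed point, or the origin of a listed thing).
The state is a dict: "t": time; "q": joint angles; "qd": joint speeds; "joint_efforts": joint torques, N m; "eef_pos": TCP position; "ee_rot": TCP orientation; "force": force on the tool from outside, world axes, zero at the start; "moment": the same for the moment, N m; "width": finger opening in m; "gripper_force": force on a finger pad.
Only numpy, scipy, OpenCV 4.12 (cv2) and the standard library are available. Lean on these libraries where they do the work, as an engineer would, in place of code of your own. Each camera call takes 0.05 s, during which the arm holds its last target. There are 200 camera calls.

## Working session

There is one attempt and no reset: what is moved stays moved. The work goes in short steps, Python scripts to look and compute and a shell command to move; the robot and the scene stay as the last step left them, time stands still between calls to the robot, and variables do not carry over. Pictures are saved under pics/ and viewed, at most 10 in all, crops included, and the job is handed in when it is done.

```bash
mkdir -p pics; python3 - <<'E'
from station import get_state,cams,arm,nets
import cv2,numpy as np
a=cams.grab_frame("scene")["img"];b=cams.grab_frame("top")["img"]
cv2.imwrite("pics/s.png",a[:,:,::-1]);cv2.imwrite("pics/t.png",b[:,:,::-1])
for l in ["cupboard","shutter_handle","tub","jar_a","jar_b","jar_c","tray","tin"]:
  for c in ["scene","top"]:
    print(l,c,[(np.round(d["centre"],3).tolist(),round(d["confidence"],2)) for d in nets.pinpoint(c,l)][:5])
s=get_state();print({k:np.round(v,3) for k,v in s.items()})
E
```

```text
cupboard scene [([0.621, -0.088, -0.002], 0.74)]
cupboard top [([0.617, -0.084, -0.002], 0.96)]
shutter_handle scene [([0.586, -0.081, 0.068], 0.92)]
shutter_handle top [([0.583, -0.08, 0.064], 0.81), ([0.617, -0.084, 0.002], 0.58)]
tub scene [([0.465, -0.021, -0.001], 0.57)]
tub top [([0.466, -0.019, -0.002], 0.81), ([0.57, 0.217, 0.002], 0.32)]
jar_a scene [([0.588, -0.013, 0.0], 0.86), ([0.524, -0.154, -0.004], 0.83), ([0.446, -0.482, -0.0], 0.81), ([0.59, 0.295, 0.007], 0.74), ([0.218, -0.423, 0.0], 0.61)]
jar_a top [([0.218, -0.42, 0.005], 0.74), ([0.446, -0.481, -0.001], 0.73), ([0.594, 0.294, 0.005], 0.72), ([0.589, -0.008, -0.001], 0.59), ([0.401, -0.179, 0.001], 0.54)]
jar_b scene [([0.588, -0.013, 0.0], 0.86), ([0.524, -0.154, -0.004], 0.83), ([0.446, -0.482, -0.0], 0.81), ([0.59, 0.295, 0.007], 0.74), ([0.218, -0.423, 0.0], 0.61)]
jar_b top [([0.218, -0.42, 0.005], 0.74), ([0.446, -0.481, -0.001], 0.73), ([0.594, 0.294, 0.005], 0.72), ([0.589, -0.008, -0.001], 0.59), ([0.401, -0.179, 0.001], 0.54)]
jar_c scene [([0.588, -0.013, 0.0], 0.86), ([0.524, -0.154, -0.004], 0.83),
[... 224 characters left out ...]
0.59), ([0.401, -0.179, 0.001], 0.54)]
tray scene [([0.575, 0.219, -0.002], 0.81)]
tray top [([0.574, 0.215, 0.002], 0.93)]
tin scene [([0.309, -0.289, 0.001], 0.97)]
tin top [([0.315, -0.286, 0.004], 0.79)]
{'t': np.float64(0.9), 'q': array([-1.015,  0.359,  0.012,  0.   , -1.224, -0.288]), 'qd': array([-0.001,  0.002,  0.001, -0.   , -0.001, -0.   ]), 'joint_efforts': array([-1.0000e-03, -5.8235e+01,  2.9330e+01,  7.0020e+00,  1.3000e-02,
       -0.0000e+00]), 'eef_pos': array([ 0.179, -0.651,  0.227]), 'ee_rot': array([ 3.142, -0.   , -2.874]), 'force': array([ 0.071, -0.547, -0.401]), 'moment': array([-0.041, -0.03 ,  0.033]), 'gripper_force': np.float64(0.0), 'width': np.float64(0.088)}
```

View pics/s.png

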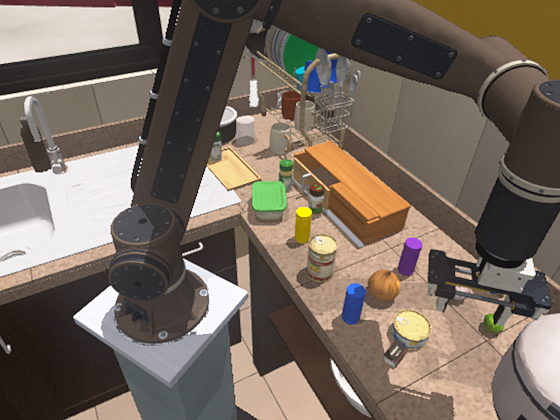

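View pics/t.png

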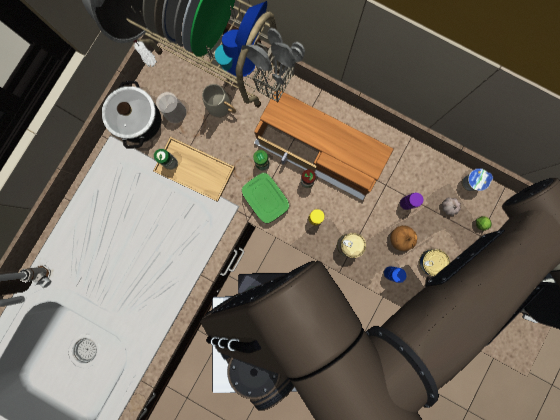

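Both pictures show the green-capped jar at scene (286,168) / top (260,157), in front of the shutter. The dark-capped brown jar is at scene (316,190) / top (308,176), in front of the fixed panel. The tub is at top (265,198), the tray at (195,168) and jar_c at (162,156). The yellow, blue and purple cylinders are look-alikes. Next I need the yaws.

```bash
cat > h.py <<'E'
from station import get_state,cams,arm,nets
import cv2,numpy as np
def proj(f,P):
    c=np.atleast_2d(P)@f["R"].T+f["t"];u=c@f["mtx"].T;return u[:,:2]/u[:,2:]
def rect(f,z,x0=.35,x1=.85,y0=-.4,y1=.4,s=1000):
    # world rectangle -> image, up = +x, left = +y
    W=np.float32([[x1,y1,z],[x1,y0,z],[x0,y0,z],[x0,y1,z]])
    w,h=int((y1-y0)*s),int((x1-x0)*s)
    H=cv2.getPerspectiveTransform(np.float32(proj(f,W)),np.float32([[0,0],[w,0],[w,h],[0,h]]))
    return cv2.warpPerspective(f["img"][:,:,::-1].copy(),H,(w,h))
E
python3 - <<'E'
from h import *
f=cams.grab_frame("top")
def m(z,lo,hi,name):
    r=rect(f,z);k=cv2.inRange(cv2.cvtColor(r,cv2.COLOR_BGR2HSV),lo,hi)
    k=cv2.morphologyEx(k,cv2.MORPH_OPEN,np.ones((5,5)))
    for c in sorted(cv2.findContours(k,0,1)[0],key=cv2.contourArea)[-3:]:
        (u,v),wh,a=cv2.minAreaRect(c);print(name,"x %.3f y %.3f"%(.85-v/1000,.4-u/1000),np.round(wh),round(a,1))
    return r
r=m(.096,(5,130,90),(18,255,255),"cup");m(.014,(12,50,140),(30,200,255),"tray");m(.056,(40,120,60),(80,255,255),"tub")
for i in range(0,800,100): cv2.putText(r,"%.1f"%(.4-i/1000),(i,10),0,.35,(0,255,255));cv2.line(r,(i,0),(i,500),(255,255,0),1)
for j in range(50,500,100): cv2.line(r,(0,j),(800,j),(255,255,0),1)
cv2.imwrite("pics/r.png",r)
E
```

```text
cup x 0.779 y -0.059 [7. 6.] 90.0
cup x 0.640 y -0.206 [413. 157.] 29.0
tray x 0.379 y 0.078 [46. 89.] 29.9
tray x 0.409 y -0.365 [117.  67.] 90.0
tray x 0.601 y -0.012 [499. 773.] 90.0
tub x 0.601 y 0.304 [24. 45.] 52.5
tub x 0.598 y -0.008 [44. 43.] 90.0
tub x 0.466 y -0.021 [144. 103.] 55.7
```

View pics/r.png

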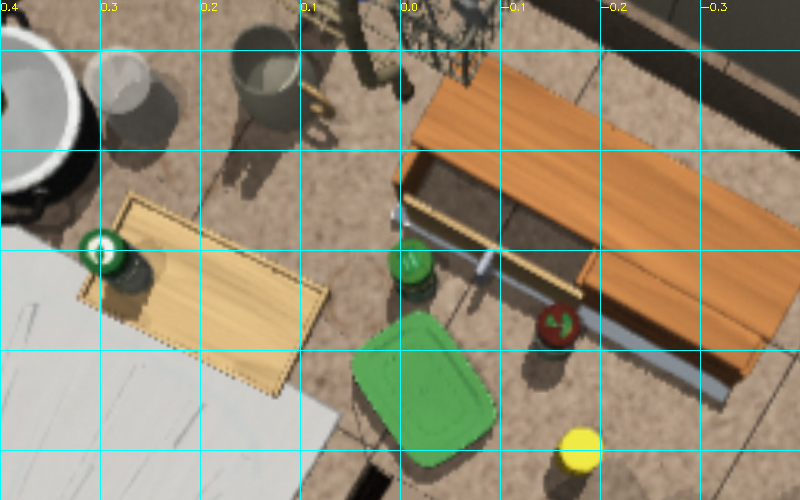

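The cupboard yaw is about -29°, the tray about -26° and the tub about -55°. The shutter looks roughly 12 mm open already. First I'll go above the brown jar at (.525,-.156).

```bash

python3 -m creep '{"translation":[[22,31,0],[22,31,0],[22,31,0],[22,31,0],[22,31,0],[22,31,0],[22,31,0],[22,31,0]],"spin":[-0.05,-0.05,-0.05,-0.05,-0.05,-0.05,-0.05,-0.05],"gripper":[1,1,1,1,1,1,1,1]}' 25
python3 -m creep '{"translation":[[22,31,0],[22,31,0],[22,31,0],[22,31,0],[22,31,0],[20,31,0],[20,31,0],[10,30,0]],"spin":[-0.05,-0.05,-0.05,-0.05,-0.05,-0.05,-0.05,-0.024],"gripper":[1,1,1,1,1,1,1,1]}'
python3 - <<'E'
from h import *
s=get_state();print(s["t"],s["q"].round(2),s["eef_pos"].round(4),s["ee_rot"].round(3))
for c in ["wrist","scene","top"]:
    cams.grab_frame(c)
    print(c,[(np.round(d["centre"],3).tolist(),round(d["confidence"],2)) for d in nets.pinpoint(c,"jar_a")][:6])
E
```

```text
t: 1.75
eef_pos: [0.3553, -0.4016, 0.2268]
ee_rot: [-3.141, 0.001, 3.007]
force: [1.1, -0.1, -0.1]
width: 0.0876
gripper_force: 0.0
t: 2.55
eef_pos: [0.5159, -0.1544, 0.2266]
ee_rot: [3.142, 0.0, 2.634]
force: [1.2, -0.3, 0.6]
width: 0.0877
gripper_force: 0.0
2.55 [ 0.07  0.13 -0.29  0.   -1.15 -2.15] [ 0.5159 -0.1544  0.2266] [3.142 0.    2.634]
wrist [([0.589, -0.01, -0.0], 0.71), ([0.403, -0.179, -0.004], 0.64), ([0.526, -0.159, 0.003], 0.6)]
scene [([0.219, -0.425, -0.001], 0.88), ([0.525, -0.158, -0.001], 0.67), ([0.587, -0.011, 0.002], 0.6), ([0.591, 0.294, 0.008], 0.55)]
top [([0.215, -0.422, 0.005], 0.81), ([0.447, -0.482, 0.003], 0.79), ([0.593, 0.293, 0.005], 0.77), ([0.398, -0.183, -0.001], 0.67), ([0.586, -0.009, 0.001], 0.5), ([0.526, -0.158, -0.0], 0.47)]
```

```bash

python3 -m creep '{"translation":[[10,-4,-20],[0,0,-40],[0,0,-40],[0,0,-40],[0,0,-30],[0,0,0],[0,0,0]],"spin":[0,0,0,0,0,0,0],"gripper":[1,1,1,1,1,1,0.3]}' 25
python3 -m creep '{"translation":[[0,0,0],[0,0,0],[0,0,0],[0,0,0],[0,0,0]],"spin":[0,0,0,0,0],"gripper":[0.3,0.3,0.3,0.3,0.3]}' 25
```

```text
t: 3.55
eef_pos: [0.5246, -0.1608, 0.057]
ee_rot: [-3.141, -0.0, 2.635]
force: [-0.4, -0.0, 1.2]
width: 0.0842
gripper_force: 0.0
t: 4.05
eef_pos: [0.5248, -0.1598, 0.057]
ee_rot: [3.141, 0.001, 2.635]
force: [0.1, 1.1, 0.3]
width: 0.0453
gripper_force: 0.3
```

```bash

python3 -m creep '{"translation":[[0,0,0],[0,0,0],[0,0,0],[0,0,10],[0,0,20]],"spin":[0,0,0,0,0],"gripper":[0.3,0.3,0.3,0.3,0.3]}' 25
python3 -m creep '{"translation":[[0,0,30],[0,0,35],[0,0,35],[0,0,20],[0,0,0]],"spin":[0,0,0,0,0],"gripper":[0.3,0.3,0.3,0.3,0.3]}' 25
```

```text
t: 4.55
eef_pos: [0.5229, -0.1599, 0.0855]
ee_rot: [-3.14, -0.004, 2.635]
force: [0.7, 0.6, 0.6]
width: 0.0435
gripper_force: 25.0
t: 5.05
eef_pos: [0.5259, -0.1601, 0.2103]
ee_rot: [3.139, 0.005, 2.636]
force: [0.9, 0.3, -0.5]
width: 0.0432
gripper_force: 25.0
```

```bash

python3 -m creep '{"translation":[[0,20,0],[0,30,0],[0,35,0],[0,40,0],[0,40,0],[0,40,0],[0,35,0],[0,30,0]],"spin":[0.01,0.01,0.01,0.01,0.01,0,0,0],"gripper":[0.3,0.3,0.3,0.3,0.3,0.3,0.3,0.3]}'
python3 -m creep '{"translation":[[0,30,0],[0,15,0],[0,8,0],[0,0,0],[0,0,0]],"spin":[0,0,0,0,0],"gripper":[0.3,0.3,0.3,0.3,0.3]}'
python3 - <<'E'
from h import *
s=get_state();print(s["q"].round(2),s["eef_pos"].round(4))
f=cams.grab_frame("wrist");cv2.imwrite("pics/w1.png",f["img"][:,:,::-1])
for c in ["wrist","scene","top"]:
    cams.grab_frame(c)
    print(c,[[(np.round(d["centre"],3).tolist(),round(d["confidence"],2)) for d in nets.pinpoint(c,l)][:6] for l in ("jar_a","tray")])
E
```

```text
t: 5.85
eef_pos: [0.5235, 0.1116, 0.2057]
ee_rot: [-3.14, -0.001, 2.686]
force: [0.3, 0.8, -1.4]
width: 0.0432
gripper_force: 25.0
t: 6.35
eef_pos: [0.5244, 0.1622, 0.2063]
ee_rot: [-3.141, -0.0, 2.685]
force: [0.3, 0.2, -1.1]
width: 0.0436
gripper_force: 25.0
[ 0.66  0.17 -0.3  -0.   -1.11 -2.68] [0.5244 0.1622 0.2063]
wrist [[([0.597, 0.292, 0.004], 0.98), ([0.524, 0.161, 0.15], 0.87)], [([0.57, 0.221, -0.006], 0.9)]]
scene [[([0.446, -0.484, 0.003], 0.95), ([0.218, -0.423, -0.004], 0.94), ([0.406, -0.182, 0.001], 0.89), ([0.586, -0.01, 0.002], 0.79), ([0.523, 0.168, 0.149], 0.76), ([0.594, 0.296, 0.004], 0.76)], [([0.575, 0.22, -0.004], 0.89)]]
top [[([0.216, -0.422, 0.004], 0.75), ([0.401, -0.182, 0.003], 0.71), ([0.588, -0.01, -0.0], 0.66), ([0.447, -0.484, -0.004], 0.54), ([0.571, 0.219, 0.002], 0.47)], [([0.572, 0.219, -0.0], 0.58)]]
```

View pics/w1.png

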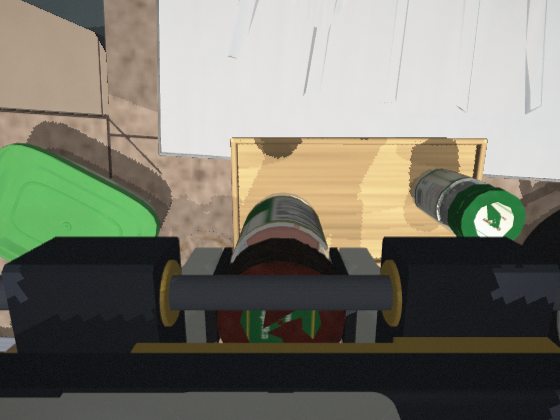

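The wrist view shows the brown jar held upright over the tray's near -y part, with jar_c clear at (493,210). Lowering it now.

```bash

python3 -m creep '{"translation":[[0,3,-35],[0,0,-35],[0,0,-35],[0,0,-20],[0,0,-8],[0,0,-5],[0,0,-4],[0,0,0]],"spin":[0,0,0,0,0,0,0,0],"gripper":[0.3,0.3,0.3,0.3,0.3,0.3,0.3,0.3]}'
python3 -m creep '{"translation":[[0,0,-1],[0,0,0]],"spin":[0,0],"gripper":[0.3,0.3]}'
```

```text
t: 7.65
eef_pos: [0.525, 0.1663, 0.0651]
ee_rot: [3.141, 0.0, 2.685]
force: [0.0, -0.1, -1.0]
width: 0.0437
gripper_force: 25.0
t: 7.85
eef_pos: [0.5249, 0.1663, 0.0642]
ee_rot: [3.141, 0.001, 2.685]
force: [0.3, -0.4, -1.5]
width: 0.0431
gripper_force: 25.0
```

```bash

python3 -m creep '{"translation":[[0,0,-1],[0,0,0],[0,0,0],[0,0,0]],"spin":[0,0,0,0],"gripper":[0.3,0.3,0.6,0.75]}'
python3 -m creep '{"translation":[[0,0,0],[0,0,0],[0,0,0],[0,0,15],[0,0,35],[0,0,40],[0,0,40],[0,0,30]],"spin":[0,0,0,0,0,0,0,0],"gripper":[0.75,0.75,0.75,0.75,0.75,0.75,0.75,0.75]}'
```

```text
t: 8.25
eef_pos: [0.5247, 0.1661, 0.0627]
ee_rot: [3.141, 0.0, 2.685]
force: [-0.3, 0.3, 0.5]
width: 0.0548
gripper_force: 0.0
t: 9.05
eef_pos: [0.525, 0.1662, 0.2254]
ee_rot: [3.14, 0.001, 2.686]
force: [0.5, 0.4, -0.1]
width: 0.0655
gripper_force: 0.0
```

```bash

python3 -m creep '{"translation":[[12,-36,0],[13,-36,0],[13,-36,0],[13,-36,0],[8,-22,0],[4,-10,0],[0,0,0],[0,0,0]],"spin":[-0.01,-0.01,-0.01,-0.01,-0.01,0,0,0],"gripper":[0.85,0.85,0.85,0.85,0.85,0.85,0.85,0.85]}'
python3 - <<'E'
from h import *
print(get_state()["eef_pos"].round(4))
for c in ["wrist","scene","top"]:
    cams.grab_frame(c)
    print(c,[[(np.round(d["centre"],3).tolist(),round(d["confidence"],2)) for d in nets.pinpoint(c,l)][:6] for l in ("jar_a",)])
E
```

```text
t: 9.85
eef_pos: [0.5874, -0.0096, 0.2224]
ee_rot: [3.142, -0.0, 2.635]
force: [-0.1, 0.2, -0.2]
width: 0.0747
gripper_force: 0.0
[ 0.5874 -0.0096  0.2224]
wrist [[([0.587, -0.01, -0.002], 0.77), ([0.402, -0.182, -0.002], 0.72), ([0.524, 0.169, 0.008], 0.66)]]
scene [[([0.523, 0.17, 0.004], 0.92), ([0.217, -0.424, -0.002], 0.83), ([0.587, -0.012, -0.002], 0.82), ([0.594, 0.296, 0.009], 0.76), ([0.403, -0.181, 0.003], 0.73), ([0.449, -0.485, -0.001], 0.73)]]
top [[([0.525, 0.168, 0.006], 0.85), ([0.219, -0.42, 0.003], 0.76), ([0.401, -0.181, -0.001], 0.74), ([0.588, -0.009, -0.002], 0.72), ([0.446, -0.481, 0.001], 0.65), ([0.59, 0.292, 0.002], 0.47)]]
```

Brown jar is upright on the tray. Next is the green one.

```bash

python3 -m creep '{"translation":[[0,0,-20],[0,0,-40],[0,0,-40],[0,0,-40],[0,0,-25],[0,0,0],[0,0,0],[0,0,0]],"spin":[0,0,0,0,0,0,0,0],"gripper":[0.85,0.85,0.85,0.85,0.85,0.85,0.3,0.3]}' 25
python3 -m creep '{"translation":[[0,0,0],[0,0,0],[0,0,0],[0,0,0],[0,0,0],[0,0,0],[0,0,0]],"spin":[0,0,0,0,0,0,0],"gripper":[0.3,0.3,0.3,0.3,0.3,0.3,0.3]}'
```

```text
t: 10.95
eef_pos: [0.589, -0.0094, 0.0595]
ee_rot: [3.14, 0.002, 2.636]
force: [-1.1, 0.4, 0.1]
width: 0.0642
gripper_force: 0.0
t: 11.65
eef_pos: [0.5883, -0.0099, 0.0588]
ee_rot: [3.141, 0.002, 2.636]
force: [-1.6, 0.3, 7.4]
width: 0.0454
gripper_force: 25.0
```

```bash

python3 -m creep '{"translation":[[0,0,10],[0,0,30],[0,0,35],[0,0,40],[0,0,30],[0,0,0]],"spin":[0,0,0,0,0,0],"gripper":[0.3,0.3,0.3,0.3,0.3,0.3]}'
python3 -m creep '{"translation":[[0,20,0],[0,35,0],[0,40,0],[0,40,0],[2,35,0],[1,25,0],[0,10,0],[0,0,0]],"spin":[0.01,0.01,0.01,0.01,0.01,0,0,0],"gripper":[0.3,0.3,0.3,0.3,0.3,0.3,0.3,0.3]}'
python3 - <<'E'
from h import *
print(get_state()["eef_pos"].round(4),get_state()["q"].round(2))
for c in ["wrist","scene"]:
    cams.grab_frame(c)
    print(c,[[(np.round(d["centre"],3).tolist(),round(d["confidence"],2)) for d in nets.pinpoint(c,l)][:6] for l in ("jar_a",)])
E
```

```text
t: 12.25
eef_pos: [0.5899, -0.0097, 0.2081]
ee_rot: [3.136, 0.006, 2.636]
force: [0.6, 0.4, -1.5]
width: 0.045
gripper_force: 25.0
t: 13.05
eef_pos: [0.59, 0.196, 0.2018]
ee_rot: [-3.141, -0.001, 2.687]
force: [-0.6, -0.5, -1.9]
width: 0.0447
gripper_force: 25.0
[0.59   0.196  0.2018] [ 0.63  0.29 -0.15 -0.   -1.14 -2.66]
wrist [[([0.594, 0.294, 0.006], 0.98), ([0.524, 0.166, 0.004], 0.71), ([0.59, 0.195, 0.145], 0.66)]]
scene [[([0.442, -0.484, 0.001], 0.93), ([0.218, -0.426, -0.001], 0.87), ([0.589, 0.196, 0.141], 0.85), ([0.524, 0.171, 0.004], 0.78), ([0.593, 0.295, 0.008], 0.77), ([0.403, -0.184, 0.004], 0.61)]]
```

```bash

python3 -m creep '{"translation":[[0,0,-35],[0,0,-35],[0,0,-30],[0,0,-20],[0,0,-9],[0,0,-5],[0,0,-2],[0,0,0]],"spin":[0,0,0,0,0,0,0,0],"gripper":[0.3,0.3,0.3,0.3,0.3,0.3,0.3,0.3]}'
python3 -m creep '{"translation":[[0,0,-1],[0,0,0]],"spin":[0,0],"gripper":[0.3,0.3]}'
```

```text
t: 14.05
eef_pos: [0.5911, 0.1952, 0.0674]
ee_rot: [3.14, 0.001, 2.685]
force: [-0.1, -0.8, -1.2]
width: 0.0447
gripper_force: 25.0
t: 14.25
eef_pos: [0.5909, 0.1953, 0.0663]
ee_rot: [3.141, 0.001, 2.686]
force: [0.0, -0.9, -2.4]
width: 0.0453
gripper_force: 25.0
```

```bash

python3 -m creep '{"translation":[[0,0,-1],[0,0,-1],[0,0,0],[0,0,0]],"spin":[0,0,0,0],"gripper":[0.3,0.3,0.3,0.65]}'
python3 -m creep '{"translation":[[0,0,0],[0,0,0],[0,0,0],[0,0,15],[0,0,35],[0,0,40],[0,0,40],[0,0,10]],"spin":[0,0,0,0,0,0,0,0],"gripper":[0.72,0.72,0.72,0.72,0.72,0.72,0.72,0.72]}'
python3 - <<'E'
from h import *
print(get_state()["eef_pos"].round(4))
for c in ["wrist","scene","top"]:
    cams.grab_frame(c)
    print(c,[[(np.round(d["centre"],3).tolist(),round(d["confidence"],2)) for d in nets.pinpoint(c,l)][:6] for l in ("jar_a","shutter_handle","cupboard")])
E
```

```text
t: 14.65
eef_pos: [0.591, 0.1953, 0.0644]
ee_rot: [3.141, 0.001, 2.686]
force: [0.1, 0.0, 0.5]
width: 0.0488
gripper_force: 0.0
t: 15.45
eef_pos: [0.5927, 0.196, 0.2089]
ee_rot: [3.136, 0.005, 2.686]
force: [1.1, -0.1, -0.1]
width: 0.0634
gripper_force: 0.0
[0.5927 0.196  0.2089]
wrist [[([0.592, 0.193, 0.007], 0.92), ([0.597, 0.293, 0.005], 0.86), ([0.525, 0.167, 0.004], 0.76)], [], []]
scene [[([0.59, 0.296, 0.005], 0.95), ([0.219, -0.422, -0.001], 0.93), ([0.404, -0.184, 0.002], 0.87), ([0.446, -0.486, 0.001], 0.86), ([0.521, 0.17, 0.005], 0.82), ([0.591, 0.192, 0.007], 0.79)], [([0.586, -0.08, 0.066], 0.76)], [([0.613, -0.087, -0.0], 0.69)]]
top [[([0.218, -0.42, 0.003], 0.75), ([0.527, 0.169, 0.007], 0.7), ([0.444, -0.484, -0.001], 0.69), ([0.592, 0.198, 0.004], 0.6), ([0.591, 0.292, 0.004], 0.59), ([0.399, -0.181, -0.0], 0.44)], [([0.585, -0.082, 0.063], 0.67)], [([0.617, -0.085, -0.001], 0.92)]]
```

```bash

python3 -m creep '{"translation":[[0,-30,0],[-1,-40,0],[-1,-40,0],[-1,-40,0],[-1,-40,0],[-1,-40,0],[-1,-30,0],[0,-16,0]],"spin":[-0.01,-0.01,-0.01,-0.01,-0.01,0,0,0],"gripper":[0.6,0.6,0.6,0.6,0.6,0.6,0.6,0.6]}' 20
python3 -m creep '{"translation":[[0,0,-10],[0,0,-35],[0,0,-40],[0,0,-35],[0,0,0],[0,0,0]],"spin":[0,0,0,0,0,0],"gripper":[0.6,0.6,0.6,0.6,0.6,0.6]}'
python3 - <<'E'
from h import *
print(get_state()["eef_pos"].round(4))
f=cams.grab_frame("wrist");cv2.imwrite("pics/w2.png",f["img"][:,:,::-1])
print(proj(f,[[.585,-.081,.083],[.585,-.081,.03]]))
E
```

```text
t: 16.85
eef_pos: [0.5842, -0.0832, 0.2035]
ee_rot: [-3.141, -0.0, 2.634]
force: [-0.0, 1.0, -0.8]
width: 0.0527
gripper_force: 0.0
t: 17.45
eef_pos: [0.5847, -0.0803, 0.0836]
ee_rot: [-3.14, -0.001, 2.637]
force: [0.3, 0.2, 0.7]
width: 0.0527
gripper_force: 0.0
[ 0.5847 -0.0803  0.0836]
[[280.1009038  266.53895695]
 [280.29867944 231.19616618]]
```

View pics/w2.png

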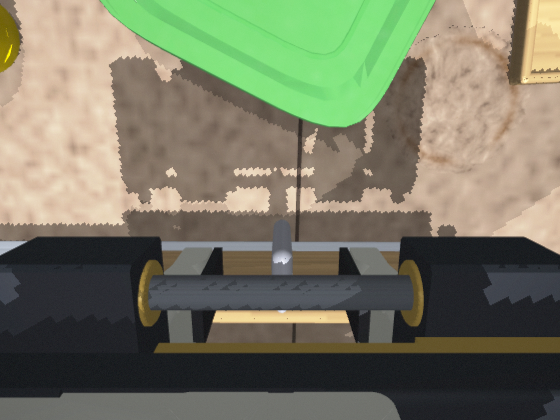

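The handle bar is centred between the fingers at about (282,255). I'll descend, grip it and slide.

```bash

python3 -m creep '{"translation":[[0,0,-18],[0,0,-18],[0,0,0],[0,0,0],[0,0,0],[0,0,0],[0,0,0],[0,0,0]],"spin":[0,0,0,0,0,0,0,0],"gripper":[0.6,0.6,0.6,0,0,0,0,0]}' 20
python3 -m creep '{"translation":[[0,0,0],[0,0,0],[0,0,0],[-2.4,-4.4,0],[-4.85,-8.75,0]],"spin":[0,0,0,0,0],"gripper":[0,0,0,0,0]}' 20
```

```text
t: 18.3
eef_pos: [0.5848, -0.0809, 0.048]
ee_rot: [3.141, 0.001, 2.635]
force: [-0.1, 0.1, 0.3]
width: 0.0184
gripper_force: 0.0
t: 18.8
eef_pos: [0.5775, -0.0939, 0.0477]
ee_rot: [3.141, 0.0, 2.636]
force: [-1.0, 2.1, 3.8]
width: 0.0095
gripper_force: 20.0
```

```bash

python3 -m creep '{"translation":[[-9.7,-17.5,0],[-9.7,-17.5,0],[-9.7,-17.5,0],[-9.7,-17.5,0],[-9.7,-17.5,0],[-9.7,-17.5,0],[-9.7,-17.5,0],[-4.85,-8.75,0]],"spin":[0,0,0,0,0,0,0,0],"gripper":[0,0,0,0,0,0,0,0]}'
python3 -m creep '{"translation":[[-2.4,-4.4,0],[-2.4,-4.4,0],[0,0,0]],"spin":[0,0,0],"gripper":[0,0,0]}'
```

```text
t: 19.6
eef_pos: [0.5034, -0.2273, 0.0477]
ee_rot: [3.142, 0.0, 2.634]
force: [0.1, 1.8, 3.3]
width: 0.0091
gripper_force: 20.0
t: 19.9
eef_pos: [0.4993, -0.2347, 0.0477]
ee_rot: [-3.141, -0.0, 2.635]
force: [-1.4, -1.5, 4.9]
width: 0.0092
gripper_force: 20.0
```

```bash

python3 -m creep '{"translation":[[-2.4,-4.4,0],[-1.5,-2.6,0],[0,0,0]],"spin":[0,0,0],"gripper":[0,0,0]}'
python3 -m creep '{"translation":[[-1.5,-2.6,0],[0,0,0]],"spin":[0,0],"gripper":[0,0]}'
python3 -m creep '{"translation":[[-1.5,-2.6,0],[0,0,0]],"spin":[0,0],"gripper":[0,0]}'
```

```text
t: 20.2
eef_pos: [0.498, -0.2374, 0.0477]
ee_rot: [3.136, 0.001, 2.636]
force: [3.8, 26.4, 7.1]
width: 0.0093
gripper_force: 20.0
t: 20.4
eef_pos: [0.4976, -0.2383, 0.0477]
ee_rot: [3.134, 0.002, 2.636]
force: [7.8, 41.1, 7.8]
width: 0.0114
gripper_force: 20.0
t: 20.6
eef_pos: [0.4963, -0.2406, 0.0477]
ee_rot: [3.134, 0.002, 2.636]
force: [7.4, 41.2, 8.8]
width: 0.0165
gripper_force: 20.0
```

```bash

python3 -m creep '{"translation":[[1.5,2.7,0],[0,0,0],[0,0,0],[0,0,0],[0,0,10],[0,0,30],[0,0,40],[0,0,40]],"spin":[0,0,0,0,0,0,0,0],"gripper":[0.1,0.4,0.6,0.6,0.6,0.6,0.6,0.6]}'
python3 - <<'E'
from h import *
print(get_state()["eef_pos"].round(4))
for c in ["scene","top"]:
    f=cams.grab_frame(c)
    print(c,[[(np.round(d["centre"],3).tolist(),round(d["confidence"],2)) for d in nets.pinpoint(c,l)][:6] for l in ("tub","shutter_handle","cupboard")])
    if c=="top":
        r=rect(f,.056);k=cv2.inRange(cv2.cvtColor(r,cv2.COLOR_BGR2HSV),(40,120,60),(80,255,255))
        cc=max(cv2.findContours(k,0,1)[0],key=cv2.contourArea);(u,v),wh,a=cv2.minAreaRect(cc);print(.85-v/1000,.4-u/1000,wh,a)
        cv2.imwrite("pics/r2.png",r)
E
```

```text
t: 21.4
eef_pos: [0.4935, -0.2441, 0.1691]
ee_rot: [-3.141, -0.001, 2.635]
force: [2.0, -1.0, 0.8]
width: 0.052
gripper_force: 0.0
[ 0.4935 -0.2441  0.1691]
scene [[([0.464, -0.022, -0.002], 0.63)], [([0.497, -0.239, 0.065], 0.88)], [([0.618, -0.088, -0.003], 0.95)]]
top [[([0.593, 0.29, 0.002], 0.17)], [([0.501, -0.235, 0.066], 0.39)], []]
0.6028077239990234 0.2069615478515625 (45.20806884765625, 43.543968200683594) 33.690067291259766
```

View pics/r2.png

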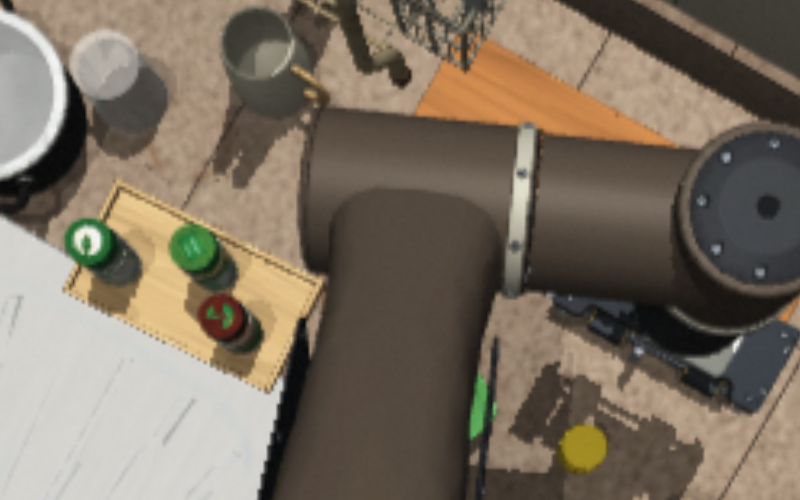

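The three jars stand on the tray (rectified view: caps at (90,240), (195,247) and (222,317)) and the shutter is fully open. I'll turn the gripper half a turn, so the wrist camera faces the doorway, and go behind the tub with the fingers spread.

```bash

python3 -m creep '{"translation":[[0,0,20],[0,10,10],[-4,18,0],[-5,18,0],[-5,18,0],[-5,18,0],[-5,18,0],[-5,18,0]],"spin":[0.148,0.148,0.148,0.148,0.148,0.148,0.148,0.148],"gripper":[1,1,1,1,1,1,1,1]}'
python3 -m creep '{"translation":[[-5,18,0],[-5,18,0],[-5,18,0],[-5,18,0],[-5,18,0],[-5,18,0],[-5,18,0],[-5,18,0]],"spin":[0.148,0.148,0.148,0.148,0.148,0.148,0.148,0.148],"gripper":[1,1,1,1,1,1,1,1]}'
python3 -m creep '{"translation":[[-5,18,0],[-5,10,0],[-4,0,0],[0,0,0]],"spin":[0.148,0.148,0.03,0],"gripper":[1,1,1,1]}'
python3 - <<'E'
from h import *
s=get_state();print(s["eef_pos"].round(4),s["ee_rot"].round(3),s["q"].round(2))
f=cams.grab_frame("wrist");cv2.imwrite("pics/w3.png",f["img"][:,:,::-1])
print([(d["centre"].round(3) if hasattr(d["centre"],"round") else d["centre"],d["confidence"]) for d in nets.pinpoint("wrist","tub")])
E
```

```text
t: 22.6
eef_pos: [0.4646, -0.1251, 0.1965]
ee_rot: [3.14, -0.002, -2.458]
force: [-0.6, 0.9, 0.7]
width: 0.0876
gripper_force: 0.0
t: 23.4
eef_pos: [0.4246, 0.0188, 0.1967]
ee_rot: [3.14, -0.0, -1.274]
force: [-0.1, 0.2, -0.2]
width: 0.0881
gripper_force: 0.0
t: 23.8
eef_pos: [0.4107, 0.0461, 0.197]
ee_rot: [3.14, 0.0, -0.955]
force: [-0.8, 0.6, -0.7]
width: 0.0878
gripper_force: 0.0
[0.4107 0.0461 0.197 ] [ 3.14   0.    -0.955] [ 0.59 -0.07 -0.57 -0.   -1.07  0.02]
[([0.4697, -0.0171, 0.0025], 0.96)]
```

View pics/w3.png

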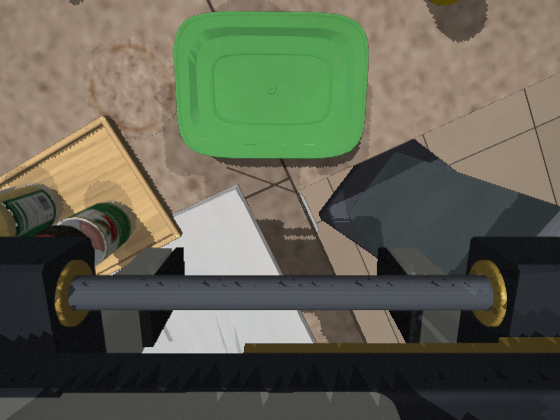

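The wrist view shows the tub square to the gripper, centred at about column 270, so the yaw of -0.955 is right. I'll descend behind it and push while turning to the doorway's direction.

```bash

python3 -m creep '{"translation":[[0,0,-30],[0,0,-40],[0,0,-40],[0,0,-35],[0,0,-17],[0,0,0]],"spin":[0,0,0,0,0,0],"gripper":[1,1,1,1,1,1]}'
python3 -m creep '{"translation":[[4,-5.5,0],[4,-5.5,0],[3.5,-5,0],[0,0,0]],"spin":[0,0,0,0],"gripper":[1,1,1,1]}'
python3 -m creep '{"translation":[[5,-4.2,0],[5,-4.2,0],[5,-4.2,0],[5,-4.2,0],[5,-4.2,0]],"spin":[0.045,0.045,0.045,0.045,0.045],"gripper":[1,1,1,1,1]}'
python3 - <<'E'
from h import *
s=get_state();print(s["eef_pos"].round(4),s["ee_rot"].round(3),s["q"].round(2))
for c in("wrist","scene"):
  cams.grab_frame(c);print([(np.round(d["centre"],3),d["confidence"]) for d in nets.pinpoint(c,"tub")])
E
```

```text
t: 24.5
eef_pos: [0.4098, 0.0448, 0.0333]
ee_rot: [3.136, 0.0, -0.957]
force: [0.1, -0.8, 0.8]
width: 0.0877
gripper_force: 0.0
t: 24.9
eef_pos: [0.4239, 0.03, 0.0364]
ee_rot: [-3.14, -0.0, -0.955]
force: [0.7, -0.2, -0.3]
width: 0.0877
gripper_force: 0.0
t: 25.4
eef_pos: [0.4479, 0.0091, 0.036]
ee_rot: [-3.141, 0.0, -0.728]
force: [-1.7, -0.1, 1.5]
width: 0.0874
gripper_force: 0.6
[0.4479 0.0091 0.036 ] [-3.141  0.    -0.728] [ 0.46  0.22 -0.72 -0.   -0.64  0.38]
[(array([ 0.502, -0.025,  0.002]), 0.85)]
[(array([ 0.499, -0.031, -0.001]), 0.66)]
```

```bash

python3 -m creep '{"translation":[[5,-4.2,0],[5,-4.2,0],[5,-4.2,0],[5,-4.2,0],[5,-4.2,0],[0,0,0]],"spin":[0.045,0.045,0.045,0.045,0.044,0],"gripper":[1,1,1,1,1,1]}'
python3 - <<'E'
from h import *
s=get_state();print(s["eef_pos"].round(4),s["ee_rot"].round(3),s["q"].round(2))
for c in("wrist","scene","wrist","scene"):
  f=cams.grab_frame(c)
  if c=="wrist": cv2.imwrite("pics/w4.png",f["img"][:,:,::-1])
  print([[(np.round(d["centre"],3),d["confidence"]) for d in nets.pinpoint(c,l)] for l in ("tub","cupboard")])
E
```

```text
t: 26.2
eef_pos: [0.4732, -0.0116, 0.0357]
ee_rot: [-3.141, -0.0, -0.505]
force: [0.1, 0.3, -0.7]
width: 0.0878
gripper_force: 0.0
[ 0.4732 -0.0116  0.0357] [-3.141 -0.    -0.505] [ 0.39  0.25 -0.66  0.   -0.65  0.67]
[[(array([ 0.536, -0.037,  0.004]), 0.83)], []]
[[(array([ 0.528, -0.037,  0.   ]), 0.73)], [(array([ 0.619, -0.088,  0.002]), 0.92)]]
[[(array([ 0.533, -0.036,  0.002]), 0.86)], []]
[[(array([ 0.531, -0.039, -0.002]), 0.87)], [(array([ 0.616, -0.09 , -0.002]), 0.84)]]
```

View pics/w4.png

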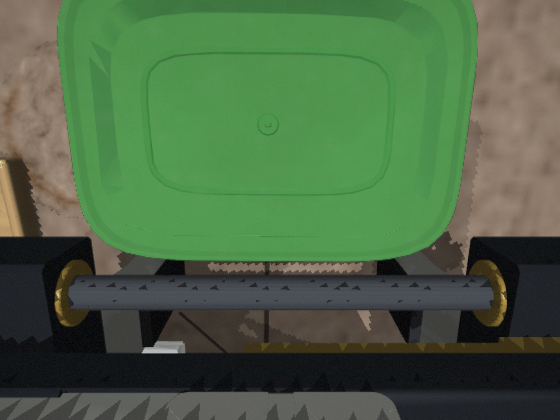

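Tub is now square to the doorway and about 3 mm off its centre line, so I'll push straight in.

```bash

python3 -m creep '{"translation":[[8.75,-4.85,3],[13.1,-7.3,0],[13.1,-7.3,0],[13.1,-7.3,0],[13.1,-7.3,0],[13.1,-7.3,0],[13.1,-7.3,0],[13.1,-7.3,0]],"spin":[0,0,0,0,0,0,0,0],"gripper":[1,1,1,1,1,1,1,1]}'
python3 - <<'E'
from h import *
s=get_state();print(s["eef_pos"].round(4),s["ee_rot"].round(3),s["force"].round(1))
for c in("wrist","scene"):
  f=cams.grab_frame(c)
  print([[(np.round(d["centre"],3),d["confidence"]) for d in nets.pinpoint(c,l)] for l in ("tub","cupboard")])
E
```

```text
t: 27.6
eef_pos: [0.5746, -0.0688, 0.0381]
ee_rot: [3.141, 0.0, -0.506]
force: [-0.6, 0.0, -1.0]
width: 0.0874
gripper_force: 0.4
[ 0.5746 -0.0688  0.0381] [ 3.141  0.    -0.506] [-0.6  0.  -1. ]
[[(array([ 0.638, -0.092,  0.004]), 0.56)], []]
[[(array([ 0.636, -0.099, -0.001]), 0.55)], [(array([ 0.62 , -0.089, -0.001]), 0.72), (array([ 0.634, -0.099,  0.   ]), 0.54)]]
```

```bash

python3 -m creep '{"translation":[[8.7,-4.8,0],[8.7,-4.8,0],[8.7,-4.8,0],[7,-3.9,0],[5.2,-2.9,0],[3.5,-2,0],[1.7,-1,0],[0,0,0]],"spin":[0,0,0,0,0,0,0,0],"gripper":[1,1,1,1,1,1,1,1]}'
python3 - <<'E'
from h import *
s=get_state();print(s["eef_pos"].round(4),s["ee_rot"].round(3),s["force"].round(1))
for c in("wrist","scene"):
  f=cams.grab_frame(c)
  print([[(np.round(d["centre"],3),d["confidence"]) for d in nets.pinpoint(c,l)] for l in ("tub","cupboard")])
E
```

```text
t: 28.7
eef_pos: [0.617, -0.0919, 0.0385]
ee_rot: [-3.142, -0.0, -0.505]
force: [-1.2, 0.4, 0.1]
width: 0.0877
gripper_force: 0.0
[ 0.617  -0.0919  0.0385] [-3.142 -0.    -0.505] [-1.2  0.4  0.1]
[[], []]
[[(array([ 0.675, -0.119, -0.001]), 0.64)], [(array([ 0.62 , -0.09 , -0.003]), 0.83)]]
```

```bash

python3 -m creep '{"translation":[[2,-1,0],[2,-1,0],[0,0,0],[-8.7,4.8,0],[-17,9.7,0],[-26,14.5,0],[-26,14.5,10],[-17,9.7,40]],"spin":[0,0,0,0,0,0,0,0],"gripper":[1,1,1,1,1,1,1,1]}'
python3 -m creep '{"translation":[[0,0,40],[0,0,40],[0,0,30],[0,0,0]],"spin":[0,0,0,0],"gripper":[0.6,0.6,0.6,0.6]}'
python3 - <<'E'
from h import *
s=get_state();print(s["eef_pos"].round(4),s["ee_rot"].round(3),s["force"].round(1))
for c in("scene","top","wrist"):
  f=cams.grab_frame(c);cv2.imwrite("pics/5%s.png"%c,f["img"][:,:,::-1])
  print(c,[[(np.round(d["centre"],3),d["confidence"]) for d in nets.pinpoint(c,l)] for l in ("tub","cupboard","shutter_handle")])
E
```

```text
t: 29.8
eef_pos: [0.521, -0.0405, 0.0854]
ee_rot: [3.136, 0.007, -0.506]
force: [1.6, -0.2, 0.5]
width: 0.0875
gripper_force: 0.0
t: 30.2
eef_pos: [0.5282, -0.04, 0.2035]
ee_rot: [-3.136, -0.007, -0.504]
force: [0.9, 0.3, -1.0]
width: 0.0616
gripper_force: 0.0
[ 0.5282 -0.04    0.2035] [-3.136 -0.007 -0.504] [ 0.9  0.3 -1. ]
scene [[(array([ 0.676, -0.122, -0.002]), 0.61)], [(array([ 0.616, -0.088, -0.001]), 0.63)], [(array([ 0.498, -0.237,  0.065]), 0.71)]]
top [[(array([ 0.676, -0.117, -0.002]), 0.74)], [(array([ 0.62 , -0.084, -0.001]), 0.74)], [(array([ 0.497, -0.237,  0.064]), 0.96), (array([0.527, 0.168, 0.004]), 0.2)]]
wrist [[], [(array([ 0.616, -0.088, -0.002]), 0.62)], [(array([ 0.492, -0.233,  0.063]), 0.66)]]
```

View pics/5wrist.png

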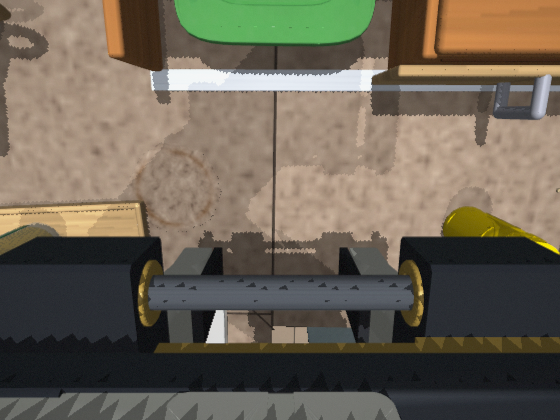

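The tub sits inside, its rear edge (row 45) behind the shutter plane (row 72). Now the handle again.

```bash

python3 -m creep '{"translation":[[-4,-25,0],[-6,-40,0],[-6,-40,0],[-6,-40,0],[-5,-30,0],[-3,-22,0],[0,0,0],[0,0,0]],"spin":[0,0,0,0,0,0,0,0],"gripper":[0.6,0.6,0.6,0.6,0.6,0.6,0.6,0.6]}' 20
python3 -m creep '{"translation":[[0,0,-20],[0,0,-40],[0,0,-40],[0,0,-20],[0,0,0]],"spin":[0,0,0,0,0],"gripper":[0.6,0.6,0.6,0.6,0.6]}'
python3 - <<'E'
from h import *
s=get_state();print(s["eef_pos"].round(4),s["ee_rot"].round(3),s["force"].round(1),s["q"].round(2))
f=cams.grab_frame("wrist");print([np.round(d["centre"],3) for d in nets.pinpoint("wrist","shutter_handle")])
E
```

```text
t: 31.6
eef_pos: [0.4959, -0.238, 0.1983]
ee_rot: [3.141, 0.0, -0.506]
force: [-0.3, -0.4, -0.2]
width: 0.0526
gripper_force: 0.0
t: 32.1
eef_pos: [0.4942, -0.2363, 0.0756]
ee_rot: [3.14, 0.006, -0.504]
force: [-0.4, -0.2, -0.2]
width: 0.0524
gripper_force: 0.0
[ 0.4942 -0.2363  0.0756] [ 3.14   0.006 -0.504] [-0.4 -0.2 -0.2] [-0.09  0.3  -0.46 -0.   -0.82  1.16]
[array([ 0.493, -0.236,  0.064])]
```

```bash

python3 -m creep '{"translation":[[2,0,-15],[0,0,-16],[0,0,0],[0,0,0],[0,0,0],[0,0,0],[0,0,0],[0,0,0]],"spin":[0,0,0,0,0,0,0,0],"gripper":[0.6,0.6,0.6,0,0,0,0,0]}' 20
python3 -m creep '{"translation":[[0,0,0],[0,0,0],[0,0,0],[2.4,4.4,0],[4.85,8.75,0]],"spin":[0,0,0,0,0],"gripper":[0,0,0,0,0]}' 20
```

```text
t: 33.0
eef_pos: [0.4983, -0.2376, 0.048]
ee_rot: [-3.141, -0.001, -0.505]
force: [-0.8, -0.4, 0.5]
width: 0.0181
gripper_force: 0.0
t: 33.5
eef_pos: [0.5053, -0.2247, 0.0477]
ee_rot: [3.141, -0.0, -0.506]
force: [-1.0, -1.5, 1.5]
width: 0.0097
gripper_force: 20.0
```

```bash

python3 -m creep '{"translation":[[9.7,17.5,0],[9.7,17.5,0],[9.7,17.5,0],[9.7,17.5,0],[9.7,17.5,0],[9.7,17.5,0],[9.7,17.5,0],[4.85,8.75,0]],"spin":[0,0,0,0,0,0,0,0],"gripper":[0,0,0,0,0,0,0,0]}'
python3 -m creep '{"translation":[[4.85,8.75,0],[2.4,4.4,0],[2.4,4.4,0],[0,0,0]],"spin":[0,0,0,0],"gripper":[0,0,0,0]}'
```

```text
t: 34.3
eef_pos: [0.5793, -0.0916, 0.0477]
ee_rot: [-3.142, -0.001, -0.503]
force: [0.9, -3.1, 2.4]
width: 0.0096
gripper_force: 20.0
t: 34.7
eef_pos: [0.5884, -0.0752, 0.0477]
ee_rot: [-3.141, -0.001, -0.505]
force: [4.0, 0.1, 2.1]
width: 0.0096
gripper_force: 20.0
```

```bash

python3 -m creep '{"translation":[[1.5,2.6,0],[0,0,0]],"spin":[0,0],"gripper":[0,0]}'
python3 -m creep '{"translation":[[1.5,2.6,0],[0,0,0]],"spin":[0,0],"gripper":[0,0]}'
python3 -m creep '{"translation":[[1.5,2.6,0],[0,0,0]],"spin":[0,0],"gripper":[0,0]}'
```

```text
t: 34.9
eef_pos: [0.5896, -0.0731, 0.0477]
ee_rot: [-3.141, -0.0, -0.505]
force: [1.0, -0.6, 1.8]
width: 0.0095
gripper_force: 20.0
t: 35.1
eef_pos: [0.5906, -0.0711, 0.0477]
ee_rot: [3.141, 0.0, -0.505]
force: [2.0, -5.8, 3.0]
width: 0.0094
gripper_force: 20.0
t: 35.3
eef_pos: [0.5906, -0.0709, 0.0476]
ee_rot: [3.137, 0.002, -0.505]
force: [-1.0, -17.7, 5.9]
width: 0.0093
gripper_force: 20.0
```

It hits the stop after 190 mm, so it is shut. Now release, lift, back away and check.

```bash

python3 -m creep '{"translation":[[0.5,1,0],[-0.5,-1,0],[0,0,0],[0,0,0],[0,0,0],[0,0,15],[0,0,35],[0,0,40]],"spin":[0,0,0,0,0,0,0,0],"gripper":[0,0.1,0.4,0.6,0.6,0.6,0.6,0.6]}'
python3 -m creep '{"translation":[[0,0,40],[0,0,30],[0,-40,0],[-10,-40,0],[-10,-40,0],[-10,-40,0],[-10,-40,0],[-10,-40,0]],"spin":[0,0,0,0,0,0,0,0],"gripper":[0.6,0.6,0.6,0.6,0.6,0.6,0.6,0.6]}'
python3 -m creep '{"translation":[[-10,-40,0],[-10,-40,0],[-10,-40,0],[-10,-40,0],[0,0,0],[0,0,0]],"spin":[0,0,0,0,0,0],"gripper":[0.6,0.6,0.6,0.6,0.6,0.6]}'
python3 - <<'E'
from h import *
print(get_state()["t"])
for c in("scene","top"):
  f=cams.grab_frame(c)
  if c=="top": cv2.imwrite("pics/6.png",rect(f,.08))
  print(c,[[(np.round(d["centre"],3).tolist(),round(d["confidence"],2)) for d in nets.pinpoint(c,l)] for l in ("tub","shutter_handle","jar_a","tin")])
E
```

```text
t: 36.1
eef_pos: [0.5909, -0.0674, 0.1369]
ee_rot: [3.139, 0.004, -0.505]
force: [2.8, 0.4, 0.2]
width: 0.0499
gripper_force: 0.0
t: 36.9
eef_pos: [0.5417, -0.3086, 0.2073]
ee_rot: [-3.141, 0.001, -0.504]
force: [1.4, -0.2, -0.1]
width: 0.0525
gripper_force: 0.0
t: 37.5
eef_pos: [0.5017, -0.4681, 0.2065]
ee_rot: [-3.141, 0.002, -0.507]
force: [0.4, 0.4, -0.2]
width: 0.0524
gripper_force: 0.0
37.5
scene [[([0.679, -0.124, -0.0], 0.64), ([0.574, 0.218, -0.004], 0.42)], [([0.592, -0.068, 0.068], 0.95), ([0.589, 0.195, 0.004], 0.39)], [([0.444, -0.484, 0.003], 0.97), ([0.524, 0.168, 0.004], 0.92), ([0.404, -0.186, 0.002], 0.91), ([0.589, 0.195, 0.006], 0.62), ([0.218, -0.425, 0.0], 0.62), ([0.31, -0.287, -0.003], 0.21)], [([0.312, -0.289, -0.001], 0.6)]]
top [[([0.677, -0.118, 0.002], 0.87)], [([0.592, -0.072, 0.064], 0.56)], [([0.528, 0.17, 0.007], 0.81), ([0.445, -0.483, -0.001], 0.65), ([0.59, 0.196, 0.006], 0.64), ([0.59, 0.291, 0.003], 0.61), ([0.218, -0.421, 0.003], 0.58)], []]
```

View pics/6.png

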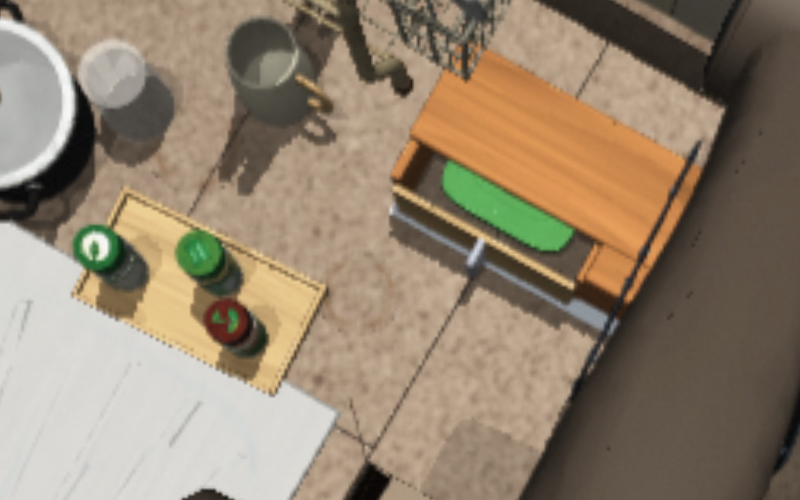

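The final view shows three jars upright on the tray ((98,247), (200,255) and (228,320)), the tub inside behind the shutter at (510,205), and the shutter shut with its handle at (475,255). Nothing else has moved, so I'm handing it in.

```bash
python3 -c "
from station import arm
print(arm.job_done())"
```

```text
the job is handed in; nothing more can be done
None
```

I stood both jars upright on the tray, pushed the tub wholly into the cupboard and slid the shutter fully shut, at about 37.5 s on the robot's clock, and handed the job in; no verdict came back.

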